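Build a test sieve stack on the shaker

ROBOT

A 7-joint arm with a two-finger parallel gripper is mounted at the origin on a cart in front of the work surface, level with it; the furniture and walls round the work are solid. World frame = base frame: x ahead of the robot, y to its left, z up, the work surface at z = 0. Lengths are in m, angles in rad, forces in N, time in s.
With the tool pointing down it reaches from about 0.425 to 0.825 m from the base axis. Payload 3.6 kg.
Tool frame: the origin (TCP) lies where the fingers leave the gripper's body, on its centre line; the fingertips stand 73 mm ahead of it and the grasp point (between the pads) lies 54 mm ahead of it; z points along the fingers, y is the line along which they close (so a half turn about z gives the same grasp; the last joint's range is limited). The gripper opens to 85 mm and grips with 20 to 120 N. Pads are 22 mm wide; open, the fingers measure 114 mm over their backs; the gripper's body (76 mm by 85 mm) begins 54 mm behind the grasp point. The pads swing forward as they close: fully open they stand 13 mm farther back than shut.
Start: joints at [1.31, 0.615, -0.013, 1.423, 0.008, 1.103, -0.04], TCP at [0.151, -0.632, 0.304] pointing down, gripper open.
Joint ranges: [-3.12, 3.12], [-0.3, 2.06], [-1.34, 1.32], [0.26, 2.42], [-1.36, 4.5], [0.01, 1.98], [-2.84, 2.84]. Speed limits (rad/s): [2.79, 2.79, 3.14, 3.14, 3.14, 3.14, 3.14].

INTERFACE

Orientations are given as a unit quaternion [x, y, z, w].
In Python, from station import arm, snapshot, camera_info, ticket gives the robot as it stands. Calls block until the motion is done:
- arm.movep(position, orientation): joint-space move of the TCP to a pose.
- arm.line_to(position, velocity=0.15, ori=None): straight line of the TCP; ori=None keeps the orientation; velocity is the mean speed in m/s.
- arm.move_j(angles): joint-space move.
- arm.move_gripper(opening, effort=None): opening from 0.0 (shut) to 1.0 (fully open); effort is the grip in N (None keeps the last); returns when the fingers have stopped.
- arm.pause(seconds).
- arm.ik(position, orientation): joint angles nearest the present ones, or None.
- snapshot(name): name is "scene" or "top" or "wrist"; returns the picture (384x512x3 uint8, blue, green, red); there is no depth.
- camera_info(name): a dict with "fx", "fy", "cx", "cy" (pixels), "R" (3x3) and "t" (3): a world point X has camera coordinates R X + t; the wrist camera has in their place "T_tool_cam" (4x4, takes a point from camera to tool coordinates, whose origin is the TCP and whose axes are the flange's). Camera axes: x right, y down, z forward; pixel columns grow to the right and rows downward; lengths in m; the calibration is good to about 2 mm. The wrist camera is an equidistant fisheye: a pixel r from the principal point sees the ray r / f radians off the axis. A picture is of the moment at which its call begins: read the wrist's pose just before it. camera_info takes no time and is no camera call.
A pose or a line that the arm cannot do raises arm.MotionError and nothing moves.
- ticket.finish_job(): hands the job in; it is judged then, once.
Readings, each from a call of its own:
- arm.read_time(): time.
- arm.read_joint_positions(): joint angles.
- arm.read_dq(): joint speeds.
- arm.read_effort(): joint torques, N m.
- arm.read_tool_pos(): TCP position.
- arm.read_eef_rot(): TCP orientation.
- arm.read_ft_force(): force on the tool from outside, world axes, zero at the start.
- arm.read_wrist_torque(): the same for the moment, N m.
- arm.read_opening(): opening from 0.0 (shut) to 1.0 (fully open).
- arm.read_finger_force(): force on a finger pad.
Only numpy, scipy, OpenCV 4.12 (cv2) and the standard library are available. Lean on these libraries where they do the work, as an engineer would, in place of code of your own. Each camera call takes 0.05 s, during which the arm holds its last target. There are 200 camera calls.

TASK

Build the sieve stack on the shaker, one piece at a time from the bottom up: set the blue sieve in the steel receiver pan, the yellow sieve on the blue one, the red sieve on the yellow one, and close the stack with the black-knobbed lid. Each piece must be let go and sit fully home, level in the rim below, before the next goes on. Do not tip any of them over, and leave the spare green sieve standing where it is.

Things in the scene. Friction and masses are not known exactly. Their poses are not given: they have to be found in the camera images.
- sieve_blue: Round test sieve, blue frame, fine wire mesh, open top, 32 mm high, 50 to 100 g. Frame (grip it across): 60 mm outside, 55 mm inside diameter, 8 to 32 mm above the origin; below it a steel skirt, 49 mm diameter, 8 mm high, bevelled foot. Mesh 13 mm up. Origin: centre of the skirt's underside; z up. Nested, its skirt is inside the rim below, its frame on it: origins 24 mm apart.
- sieve_yellow: Round test sieve, yellow frame, medium wire mesh, open top, 32 mm high, 50 to 100 g. Frame (grip it across): 60 mm outside, 55 mm inside diameter, 8 to 32 mm above the origin; below it a steel skirt, 49 mm diameter, 8 mm high, bevelled foot. Mesh 13 mm up. Origin: centre of the skirt's underside; z up. Nested, its skirt is inside the rim below, its frame on it: origins 24 mm apart.
- sieve_red: Round test sieve, red frame, coarse wire mesh, open top, 32 mm high, 50 to 100 g. Frame (grip it across): 60 mm outside, 55 mm inside diameter, 8 to 32 mm above the origin; below it a steel skirt, 49 mm diameter, 8 mm high, bevelled foot. Mesh 13 mm up. Origin: centre of the skirt's underside; z up. Nested, its skirt is inside the rim below, its frame on it: origins 24 mm apart.
- sieve_green: Round test sieve, green frame, medium-coarse wire mesh, open top, 32 mm high, 50 to 100 g. Frame (grip it across): 60 mm outside, 55 mm inside diameter, 8 to 32 mm above the origin; below it a steel skirt, 49 mm diameter, 8 mm high, bevelled foot. Mesh 13 mm up. Origin: centre of the skirt's underside; z up. The spare, not wanted.
- sieve_lid: Round steel lid with black knob, 50 to 100 g: disc of 60 mm diameter, 8 to 13 mm above the origin; below it a skirt of 49 mm diameter, 8 mm high, that fits into a sieve's rim; on top an upright knob (grip it) of 20 mm diameter, 13 to 36 mm above the origin. Origin: centre of the skirt's underside; z up. Seated, its origin is 24 mm above that of the sieve below.
- shaker: The sieve shaker: a low white square box 98 x 98 mm, 30 mm high, on rubber feet, with a black knob and a small dark panel on its front; on its centre a round plate (86 mm) and the steel receiver pan. Fixed to the worktop. Origin: centre of the underside; z up.
- pan_rim (a point): Centre of the open mouth of the steel receiver pan on the shaker, at the height of its rim, 64 mm above the worktop. Pan: 60 mm outside diameter, 55 mm inside, 18 mm deep. A sieve seated in it has its origin 8 mm below this point.

How it is judged:
By the outcome, as a careful person would: the job done as asked, in the order asked, and still so for the second after the job is handed in, with the robot touching nothing.
It also fails if it takes over 112 s, if anything falls off the work surface, if the arm or the gripper's body presses on something with over 40 N, if the wrist force passes 120 N, or if a joint passes its speed limit or range.

## Working session

There is one attempt and no reset: what is moved stays moved. The work goes in short steps, each a Python script; the robot and the scene stay as the last script left them, time stands still between calls to the robot, and variables do not carry over. Pictures are saved under pics/ and viewed, at most 14 in all, crops included, and the job is handed in when it is done.

```bash
mkdir -p pics; ls; python3 - <<'E'
from station import arm,snapshot,camera_info
import cv2,numpy as np
np.set_printoptions(precision=4,suppress=True)
for n in("scene","top","wrist"):
    cv2.imwrite(f"pics/{n}0.png",snapshot(n)); print(n,camera_info(n))
print(arm.read_tool_pos(),arm.read_eef_rot(),arm.read_time())
E
```

```text
pics
scene {'fx': 407.3218944562173, 'fy': 407.3218944562173, 'cx': 255.81186471173297, 'cy': 202.33429911377263, 'R': array([[ 0.8852, -0.4651, -0.0089],
       [-0.3413, -0.6364, -0.6917],
       [ 0.3161,  0.6153, -0.7221]]), 't': array([-0.4439,  0.214 ,  0.9985])}
top {'fx': 400.0133542494982, 'fy': 400.0133542494982, 'cx': 257.1001470423282, 'cy': 190.74578747846337, 'R': array([[-0.0183, -0.9998,  0.0076],
       [-0.9972,  0.0177, -0.0731],
       [ 0.0729, -0.0089, -0.9973]]), 't': array([0.0106, 0.4941, 1.065 ])}
wrist {'fx': 297.3186396354542, 'fy': 297.3186396354542, 'cx': 253.14071273900572, 'cy': 194.3818432818029, 'T_tool_cam': array([[ 0.    , -0.9548, -0.2974,  0.0758],
       [ 1.    ,  0.0001, -0.0001,  0.001 ],
       [ 0.0001, -0.2974,  0.9548, -0.0714],
       [ 0.    ,  0.    ,  0.    ,  1.    ]])}
[ 0.1511 -0.6317  0.303 ] [ 0.9931  0.1172 -0.0001 -0.001 ] 0.15
```

View pics/scene0.png

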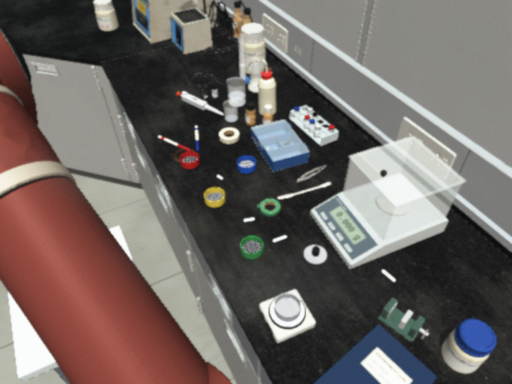

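View pics/top0.png

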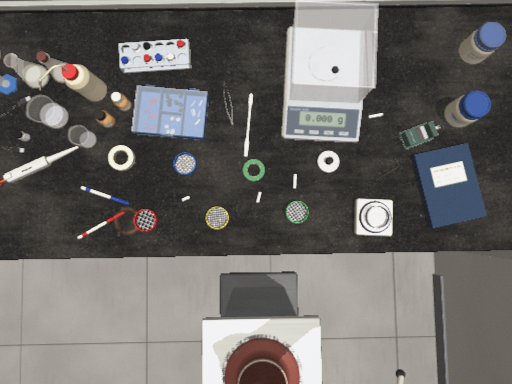

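The pieces in the scene image (px) are red (189,159), blue (246,164), yellow (214,197), green (251,246), lid (315,254) and pan (287,308). In the top image they are red (145,220), blue (184,164), yellow (217,218), green (297,212), lid (328,161) and pan (375,217). Red has pens lying close to it. Next I triangulate coarsely.

```bash
cat > h.py <<'E'
import numpy as np, cv2
from station import arm,snapshot,camera_info
from scipy.spatial.transform import Rotation as Rn
np.set_printoptions(precision=4,suppress=True)
def pose(): return np.array(arm.read_tool_pos()),Rn.from_quat(arm.read_eef_rot()).as_matrix()
def ray(name,px,P=None):
    c=camera_info(name); d=(np.array(px,float)-[c['cx'],c['cy']])
    if name!='wrist':
        R=np.array(c['R']); v=R.T@[d[0]/c['fx'],d[1]/c['fy'],1]; o=-R.T@np.array(c['t'])
    else:
        r=np.hypot(*d); th=r/c['fx']; v=np.r_[np.sin(th)*d/max(r,1e-9),np.cos(th)]
        T=np.array(c['T_tool_cam']); v=P[1]@T[:3,:3]@v; o=P[0]+P[1]@T[:3,3]
    return o,v/np.linalg.norm(v)
def tri(rays):
    A=0;b=0
    for o,v in rays:
        M=np.eye(3)-np.outer(v,v);A=A+M;b=b+M@o
    X=np.linalg.solve(A,b)
    return X,[np.linalg.norm((np.eye(3)-np.outer(v,v))@(X-o))*1e3 for o,v in rays]
def project(X,P):  # wrist, Nx3 world -> pixels
    c=camera_info('wrist');T=np.array(c['T_tool_cam'])
    Xc=(((X-P[0])@P[1])-T[:3,3])@T[:3,:3]
    rho=np.hypot(Xc[:,0],Xc[:,1]);th=np.arctan2(rho,Xc[:,2])
    return (np.c_[c['cx'],c['cy']]+c['fx']*(th/np.maximum(rho,1e-9))[:,None]*Xc[:,:2])
def rect(img,P,ctr,z,half=0.06,mm=0.25): # ortho view of plane z; row=-x, col=-y
    n=int(2*half*1e3/mm); a=(np.arange(n)-(n-1)/2)*mm/1e3
    gx,gy=np.meshgrid(-a,-a,indexing='ij')
    X=np.c_[ctr[0]+gx.ravel(),ctr[1]+gy.ravel(),np.full(n*n,z)]
    m=project(X,P).astype(np.float32).reshape(n,n,2)
    return cv2.remap(img,m,None,cv2.INTER_LINEAR)
def quat(yaw): # tool down, tool x at world angle yaw
    return (Rn.from_euler('z',yaw)*Rn.from_euler('x',np.pi)).as_quat()
E
python3 - <<'E'
from h import *
S=dict(red=((189,159),(145,220)),blue=((246,164),(184,164)),yellow=((214,197),(217,218)),green=((251,246),(297,212)),lid=((315,254),(328,161)),pan=((287,306),(376,216)))
for k,(s,t) in S.items(): print(k,*tri([ray('scene',s),ray('top',t)]))
print(np.degrees(Rn.from_quat(arm.read_eef_rot()).as_euler('xyz')))
j=arm.read_joint_positions(); print(j)
for y in (0,np.pi/2,-np.pi/2,np.pi):
  print(y,arm.ik([.45,-.25,.3],quat(y)))
E
```

```text
red [0.4204 0.3031 0.0233] [np.float64(0.39174008066331234), np.float64(0.3917400806632575)]
blue [0.5706 0.1985 0.0202] [np.float64(0.3414967439137183), np.float64(0.34149674391389223)]
yellow [0.4225 0.1107 0.0215] [np.float64(0.022384338610195027), np.float64(0.022384338610131147)]
green [ 0.434  -0.1036  0.0277] [np.float64(0.642197157656909), np.float64(0.642197157656914)]
lid [ 0.5726 -0.1939  0.0126] [np.float64(0.28297145729987333), np.float64(0.2829714572998462)]
pan [ 0.4194 -0.3073  0.0528] [np.float64(0.5945737027679239), np.float64(0.594573702768082)]
[-179.8836    0.0017   13.4591]
[ 1.3095  0.6157 -0.0126  1.4246  0.0081  1.1034 -0.0404]
0 [ 0.5049  0.4106 -0.0573  1.8152  0.0288  0.9166 -1.136 ]
1.5707963267948966 [ 0.7624  0.4388 -0.4303  1.8074  0.2208  0.9428  0.2375]
-1.5707963267948966 [ 0.1936  0.4301  0.3919  1.8247 -0.2007  0.9256 -2.4669]
3.141592653589793 [ 0.9973  0.5155 -0.8048  1.8007  0.4327  1.011   1.5924]
```

```bash
cat >> h.py <<'E'
YAW=-np.pi/2
E
python3 - <<'E'
from h import *
import pickle
q=quat(YAW); D={}
C=dict(pan=(.4194,-.3073),lid=(.5726,-.1939),yellow=(.4225,.1107),red=(.4204,.3031),blue=(.5706,.1985))
t0=arm.read_time()
for k,(x,y) in C.items():
    for i,dy in enumerate((.05,.105)):
        p=[x+.01,y+dy,.25]
        arm.movep(p,q) if i==0 else arm.line_to(p,velocity=.25)
        P=pose(); D[k,i]=(P,snapshot('wrist'))
    print(k,arm.read_time()-t0,arm.read_joint_positions())
pickle.dump(D,open('D.pkl','wb'))
rows=[]
for k,(x,y) in C.items():
    z=.064 if k=='pan' else .013 if k=='lid' else .032
    a=[cv2.resize(rect(D[k,i][1],D[k,i][0],(x,y),z,.075,.5),(240,240)) for i in (0,1)]
    rows.append(np.vstack(a))
cv2.imwrite('pics/r.png',cv2.resize(np.hstack(rows),(800,320)))
E
```

```text
pan 2.475 [ 0.1021  0.4427  0.4148  1.9924 -0.2538  0.755  -2.4746]
lid 3.6417 [-0.1385  0.6031  0.4128  1.6849 -0.29    0.9144 -2.7555]
yellow 5.2333 [-1.2165  0.7048  1.1821  1.9814 -0.7835  1.0123 -2.7966]
red 9.4 [-0.1935  0.8304 -1.1212  1.6446  0.7972  1.1933  1.637 ]
blue 10.75 [ 0.018   0.9124 -1.1175  1.4561  0.8322  1.2931  1.9734]
```

View pics/r.png

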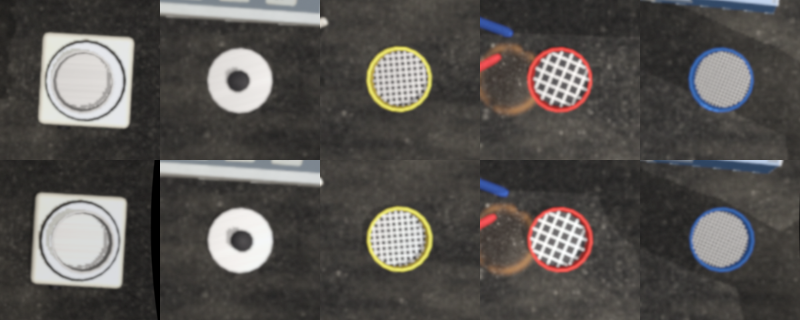

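The rectified wrist views show the pan, lid, yellow, red and blue near their tile centres. The marks near red look like a flat stain plus pen ends, all on its +y side. Next I fit circles and triangulate heights.

```bash
cat >> h.py <<'E'
MM=.25
def w2(c,n,ctr): return np.array([ctr[0]-(c[1]-(n-1)/2)*MM/1e3,ctr[1]-(c[0]-(n-1)/2)*MM/1e3])
HS=dict(red=[(0,8),(172,180)],yellow=[(22,36)],blue=[(100,125)],green=[(45,85)])
def circ(k,im,P,ctr,z,half=.042):
    r=rect(im,P,ctr,z,half,MM); n=r.shape[0]; hsv=cv2.cvtColor(r,cv2.COLOR_BGR2HSV)
    if k in HS: m=sum(cv2.inRange(hsv,(a,110,60),(b,255,255)) for a,b in HS[k])
    elif k=='lid': m=cv2.inRange(hsv,(0,0,150),(180,70,255))
    else:
        g=cv2.medianBlur(cv2.cvtColor(r,cv2.COLOR_BGR2GRAY),5)
        c=cv2.HoughCircles(g,cv2.HOUGH_GRADIENT_ALT,1.2,4,param1=120,param2=.75,minRadius=95,maxRadius=190)
        return r,([] if c is None else c[0])
    m=cv2.morphologyEx(m,cv2.MORPH_OPEN,np.ones((5,5)))
    cs=cv2.findContours(m,cv2.RETR_EXTERNAL,cv2.CHAIN_APPROX_NONE)[0]
    h=cv2.convexHull(max(cs,key=cv2.contourArea)); (c,ax,_)=cv2.fitEllipse(h)
    return r,[(c[0],c[1],ax[0]/2),(0,0,ax[1]/2)]
def locate(k,D,ctr,z):
    rays=[];R=[]
    for P,im in D:
        r,c=circ(k,im,P,ctr,z); w=w2(c[0],r.shape[0],ctr); R+=[c[0][2]*MM,c[1][2]*MM]
        T=np.array(camera_info('wrist')['T_tool_cam']);o=P[0]+P[1]@T[:3,3];v=np.r_[w,z]-o; rays.append((o,v/np.linalg.norm(v)))
    return tri(rays),np.array(R),[ (o+v*(z-o[2])/v[2])[:2] for o,v in rays]
E
python3 - <<'E'
from h import *
import pickle
D=pickle.load(open('D.pkl','rb'))
C=dict(pan=(.4194,-.3073),lid=(.5726,-.1939),yellow=(.4225,.1107),red=(.4204,.3031),blue=(.5706,.1985))
for k,z in (('lid',.013),('yellow',.032),('red',.032),('blue',.032)):
    print(k,*locate(k,[D[k,0],D[k,1]],C[k],z))
v=[]
for i in (0,1):
    P,im=D['pan',i]; r,c=circ('pan',im,P,C['pan'],.064)
    for q in c: print(i,w2(q,r.shape[0],C['pan']),q[2]*MM); 
    v.append(r)
cv2.imwrite('pics/pan.png',cv2.resize(np.hstack(v),(800,400)))
E
```

```text
lid (array([ 0.5721, -0.1941,  0.015 ]), [np.float64(0.08330137364926629), np.float64(0.08330137364909765)]) [30.2631 30.3343 30.3898 30.4652] [array([ 0.5719, -0.1939]), array([ 0.5721, -0.1943])]
yellow (array([0.4233, 0.1113, 0.0337]), [np.float64(0.005994348647865563), np.float64(0.005994348647826252)]) [31.3544 31.3573 31.2779 31.4766] [array([0.4233, 0.1114]), array([0.4233, 0.1111])]
red (array([0.4208, 0.3032, 0.0341]), [np.float64(0.0494018887531194), np.float64(0.04940188875302193)]) [31.2798 31.5674 31.2496 31.5903] [array([0.4207, 0.3034]), array([0.4208, 0.3029])]
blue (array([0.5709, 0.1973, 0.0357]), [np.float64(0.1200170103698), np.float64(0.12001701036981571)]) [30.7522 30.962  30.8331 30.9862] [array([0.5707, 0.1976]), array([0.5709, 0.1969])]
0 [ 0.4193 -0.3134] 36.708607
0 [ 0.4187 -0.3113] 27.417349
0 [ 0.4106 -0.3137] 34.04428
0 [ 0.413  -0.2993] 36.75598
0 [ 0.4178 -0.2999] 31.148754
0 [ 0.4214 -0.3236] 39.800323
0 [ 0.4082 -0.3173] 37.05354
0 [ 0.4226 -0.3026] 26.816284
0 [ 0.416  -0.3203] 29.572924
0 [ 0.4082 -0.3092] 26.618559
0 [ 0.4229 -0.2966] 37.92083
0 [ 0.4304 -0.3131] 26.293211
0 [ 0.4286 -0.3077] 28.250204
0 [ 0.4178 -0.2999] 26.207087
0 [ 0.4061 -0.3119] 29.521423
1 [ 0.4193 -0.3086] 37.624725
1 [ 0.4259 -0.3137] 36.44897
1 [ 0.4295 -0.3086] 33.379494
1 [ 0.4193 -0.3086] 26.135942
1 [ 0.4067 -0.3146] 35.81482
1 [ 0.4073 -0.3047] 27.583738
1 [ 0.4121 -0.3176] 27.12324
```

View pics/pan.png

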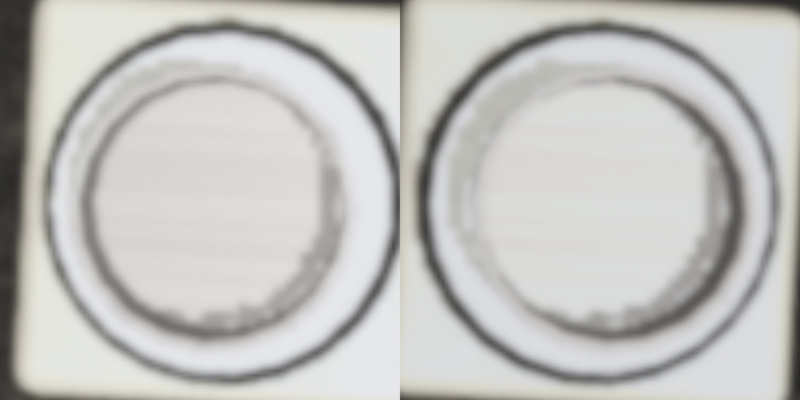

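Fitted centres:

| Piece | x (m) | y (m) | Top height (mm) |
|---|---|---|---|
| yellow | 0.4233 | 0.1113 | 34 |
| red | 0.4208 | 0.3032 | 34 |
| blue | 0.5709 | 0.1973 | 36 |
| lid disc | 0.5721 | -0.1941 | 15 |

These heights match the text to within 2–4 mm. In the pan picture, the inner rim edge is at column 82 and row 338 on the left, and at column 743 and row 338 on the right. That gives the pan centre as about (0.418, -0.310) in both views at z = 64 mm, and the ring on the plate gives the same. Next I turn the wrist 180° over blue to expose any calibration bias, and check the IK.

```bash
python3 - <<'E'
from h import *
import pickle
q=quat(np.pi/2); b=(.5709,.1973)
t=arm.read_time(); arm.movep([b[0],b[1]-.05,.25],q); print(arm.read_time()-t,arm.read_joint_positions())
D=[(pose(),snapshot('wrist'))]
arm.line_to([b[0],b[1]-.105,.25],velocity=.25); D.append((pose(),snapshot('wrist')))
print(locate('blue',D,b,.032))
for p in [(.5709,.1973,.15),(.5709,.1973,.078),(.418,-.31,.25),(.418,-.31,.134),(.4233,.1113,.078),(.4208,.3032,.078),(.5721,-.1941,.088)]:
    print(p,arm.ik(p,q))
E
```

```text
2.1582999999999988 [-0.0389  0.6052 -0.4054  1.6657  0.2833  0.9293 -0.55  ]
((array([0.5707, 0.1976, 0.035 ]), [np.float64(0.019565200896429692), np.float64(0.019565200896456768)]), array([30.7895, 30.8175, 30.8297, 31.0414]), [array([0.5708, 0.1974]), array([0.5707, 0.198 ])])
(0.5709, 0.1973, 0.15) [-0.1564  0.7477 -0.3524  1.7119  0.3534  0.7453 -0.6845]
(0.5709, 0.1973, 0.078) [-0.1846  0.85   -0.3063  1.7456  0.4071  0.6091 -0.7303]
(0.418, -0.31, 0.25) [ 0.8861  0.5109 -0.4294  1.8567  0.2786  0.8332  0.316 ]
(0.418, -0.31, 0.134) [ 0.8295  0.6823 -0.3566  1.9605  0.4197  0.5707  0.1889]
(0.4233, 0.1113, 0.078) [-0.1885  0.7097 -0.1744  2.2148  0.4724  0.2511 -0.781 ]
(0.4208, 0.3032, 0.078) [-0.5072  0.7678 -0.2443  1.9928  0.416   0.4288 -1.0667]
(0.5721, -0.1941, 0.088) [ 0.4828  0.8361 -0.319   1.742   0.4065  0.6292 -0.07  ]
```

The half-turned view agrees to 0.3 mm, so there is no bias to correct. Now I pick and place blue.

```bash
cat >> h.py <<'E'
Q=quat(np.pi/2); PAN=np.array([.418,-.310])
def pick(xy,tz,pre=1.0,eff=30):
    arm.move_gripper(pre,eff); arm.movep([*xy,.16],Q)
    arm.line_to([*xy,tz],velocity=.12); arm.move_gripper(0.0,eff)
    print('grip',arm.read_opening(),arm.read_finger_force())
    arm.line_to([*xy,.27],velocity=.2)
    print('lifted',arm.read_opening(),arm.read_finger_force())
def place(xy,tz,rel=1.0):
    arm.movep([*xy,.27],Q); arm.line_to([*xy,tz+.012],velocity=.15)
    f0=np.array(arm.read_ft_force()); z=tz+.012
    while z>tz-.002:
        z-=.0015; arm.line_to([*xy,z],velocity=.03); df=np.array(arm.read_ft_force())-f0
        if df[2]>4: break
    print('down at',z-tz,df,arm.read_wrist_torque(),arm.read_tool_pos())
def release(xy,rel=1.0):
    arm.move_gripper(rel); arm.pause(.2)
    arm.line_to([*xy,max(.27,0)],velocity=.25)
    P=pose(); im=snapshot('wrist'); print('t',arm.read_time()); return P,im
E
python3 - <<'E'
from h import *
pick((.5708,.1974),.078); place(PAN,.134)
cv2.imwrite('pics/b_sc.png',snapshot('scene'))
cv2.imwrite('pics/b1.png',snapshot('wrist'))
print(arm.read_time())
E
```

```text
grip 0.6809760544288892 32.780690516810864
lifted 0.6850874925349631 32.21980717498809
down at 0.0 [-1.1237  0.5496  7.9869] [0.2704 0.346  0.0068] [ 0.418  -0.31    0.1352]
21.65
```

View pics/b1.png

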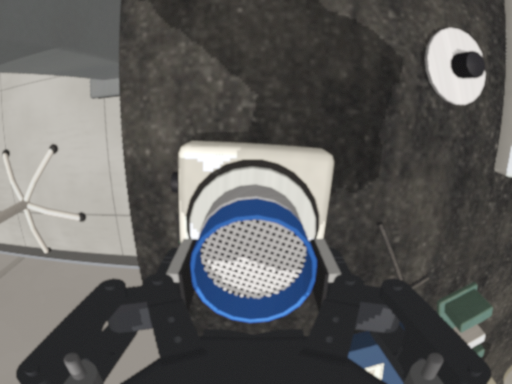

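The wrist view shows blue held over the pan at about (253,265). Contact came exactly at the seated height. I release it and check.

```bash
python3 - <<'E'
from h import *
P,im=release(PAN)
cv2.imwrite('pics/b2.png',im)
arm.line_to([PAN[0],PAN[1]+.04,.27],velocity=.25); D=[(P,im),(pose(),snapshot('wrist'))]
print(locate('blue',D,PAN,.088))
E
```

```text
t 22.9833
((array([ 0.418 , -0.3089,  0.0977]), [np.float64(0.024814978490281143), np.float64(0.024814978490425275)]), array([28.8118, 30.3268, 29.3351, 29.5477]), [array([ 0.418 , -0.3118]), array([ 0.418 , -0.3135])])
```

View pics/b2.png

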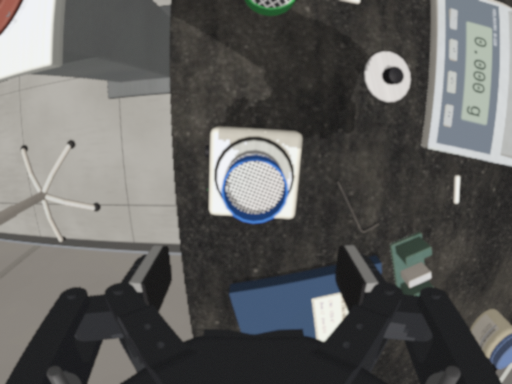

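Blue sits on the pan at about (255,187). That slanted view includes the side wall, so I measure again from directly overhead, where the silhouette is the rim.

```bash
cat >> h.py <<'E'
def check(k,rimz):
    D=[]
    for dy in (-.05,-.10):
        arm.line_to([PAN[0],PAN[1]+dy,.27],velocity=.25); D.append((pose(),snapshot('wrist')))
    print(k,rimz,locate(k,D,PAN,rimz)); r=[circ(k,im,P,PAN,rimz)[0] for P,im in D]
    cv2.imwrite(f'pics/chk_{k}.png',np.hstack(r)); print('t',arm.read_time())
E
python3 - <<'E'
from h import *
check('blue',.088)
E
```

```text
blue 0.088 ((array([ 0.4182, -0.3102,  0.0967]), [np.float64(0.004918943207831235), np.float64(0.004918943207738276)]), array([28.7845, 29.1646, 28.6634, 29.47  ]), [array([ 0.4182, -0.311 ]), array([ 0.4182, -0.3093])])
t 24.3
```

View pics/chk_blue.png

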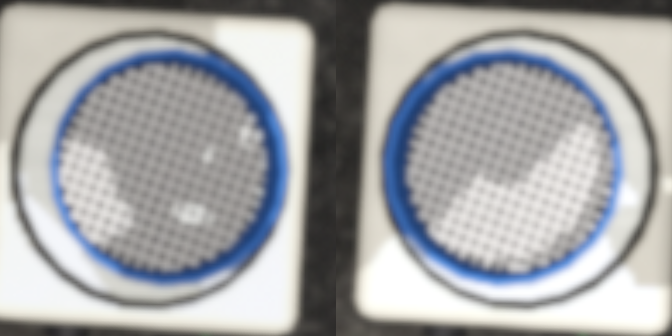

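From overhead, blue is round and centred at (0.418, -0.310), within 0.5 mm of the pan. Its contact height matched the seat, so it is home. Next yellow.

```bash
python3 - <<'E'
from h import *
pick((.4233,.1113),.078); place(PAN,.158); release(PAN); check('yellow',.112)
E
```

```text
grip 0.6995542476670621 31.237632036209106
lifted 0.6956846072331676 32.49676264822483
down at 0.0 [-2.4053  1.6517  7.4952] [ 0.2044  0.3163 -0.0348] [ 0.4181 -0.31    0.159 ]
t 34.3667
yellow 0.112 ((array([ 0.4183, -0.3098,  0.1171]), [np.float64(0.05513850573622762), np.float64(0.055138505736366195)]), array([29.2399, 29.7606, 29.1315, 30.0144]), [array([ 0.4182, -0.3103]), array([ 0.4183, -0.3092])])
t 35.1667
```

View pics/chk_yellow.png

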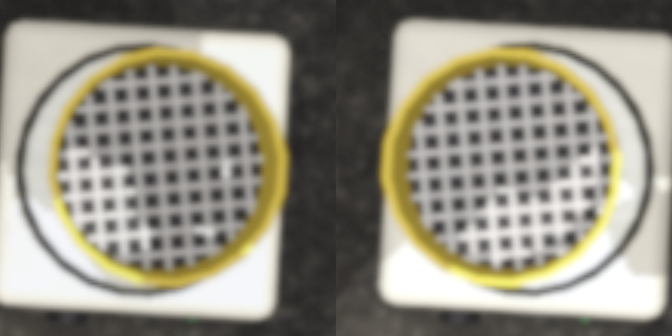

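Yellow is round and level, centred at (0.418, -0.310), and made contact at the seated height. Red goes next. Release height is 0.182, so the retreat to 0.27 still clears the stack.

```bash
python3 - <<'E'
from h import *
pick((.4208,.3032),.078); place(PAN,.182); release(PAN); check('red',.136)
E
```

```text
grip 0.6899999918990066 32.094926736317575
lifted 0.6847304776895563 32.28648595511913
down at 0.0 [-2.218  -0.1075  6.7857] [ 0.1698  0.3311 -0.0104] [ 0.4182 -0.31    0.1831]
t 46.2417
red 0.136 ((array([ 0.4183, -0.31  ,  0.142 ]), [np.float64(0.03936518345222628), np.float64(0.039365183452254655)]), array([29.665 , 30.1191, 29.4533, 30.2868]), [array([ 0.4183, -0.3107]), array([ 0.4183, -0.3093])])
t 47.0417
```

View pics/chk_red.png

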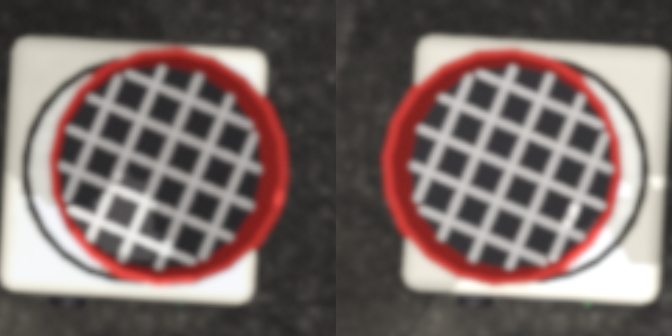

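Red is seated at (0.418, -0.310). Now the lid, gripped by the knob.

```bash
python3 - <<'E'
from h import *
pick((.5721,-.1941),.088,pre=.6,eff=40); place(PAN,.216)
cv2.imwrite('pics/lid_sc.png',cv2.resize(snapshot('scene')[220:370,200:400],None,fx=3,fy=3))
print(arm.read_time())
E
```

```text
grip 0.20768640521245113 39.365257117834744
lifted 0.20549832253279543 39.05863098563486
down at 0.0 [-2.4022  0.3159  6.4195] [ 0.0902  0.3439 -0.0304] [ 0.4182 -0.31    0.217 ]
54.0583
```

View pics/lid_sc.png

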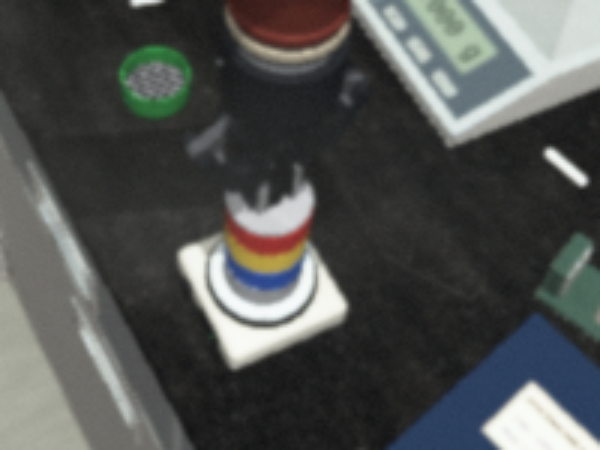

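The lid rests on the red rim at about (270,205) and the stack stands straight. Contact again came at the seated height. I release it and check once more.

```bash
python3 - <<'E'
from h import *
arm.move_gripper(.6); arm.pause(.3); arm.line_to([*PAN,.32],velocity=.15)
arm.line_to([PAN[0],PAN[1]+.22,.32],velocity=.25); arm.pause(.3)
a=cv2.resize(snapshot('scene')[220:370,200:400],None,fx=3,fy=3); cv2.imwrite('pics/end.png',a); print(arm.read_time())
E
```

```text
57.0
```

View pics/end.png

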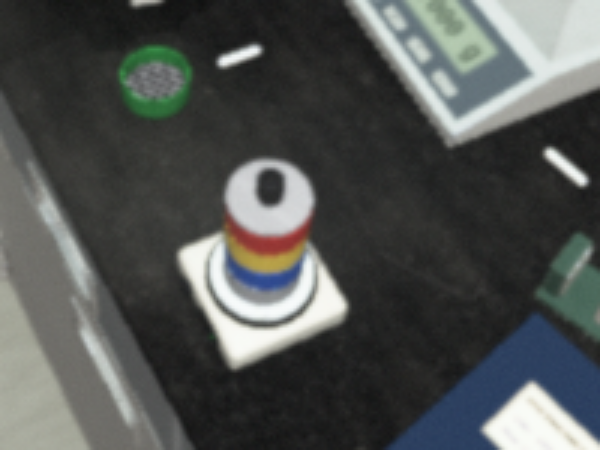

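The stack stands straight with the lid level at (270,200), the green sieve is untouched at (155,80), and the gripper is clear.

```bash
python3 -c "
from station import ticket
print(ticket.finish_job())"
```

```text
the job is handed in; nothing more can be done
None
```

The stack is built on the shaker in the order asked (blue, yellow, red, lid), each piece let go and seated before the next; the green spare was not touched, and I handed in at about 57 s of the 112 s allowed.

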